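Slide the rechargeable mill back into its charging dock

TASK

One of the two tall rechargeable mills (one dark, one pale) has been left out on the worktop. Push it low on its body so that it slides upright, never tipping or lifting it, into the empty bay of the charging dock until it clicks past the sprung rollers and sits fully home; then press the dock's round green start button all the way down and release it. Leave the other mill in its bay, and do not disturb the tin, the timer or the cookie cutter.

Things in the scene. Friction and masses are not known exactly. Their poses are not given: they have to be found in the camera images.
- mill_dark: Loose upright mill, dark brown body, black cap: 54 mm diameter, 194 mm tall, 0.25 to 0.42 kg. Origin: centre of its underside, z up its axis; any turn about it is the same. The lowest 56 mm are a plain cylinder. Pushed under 30 mm up it slides, pushed high it tips. Held straight down, a gripper palm meets its upper part: lean the tool 30 deg, tips leading.
- mill_pale: The other mill, pale wooden body and white cap; same size, shape, weight and origin as mill_dark. Either may be the one left out on the worktop: it is the one that is not in the dock's filled bay.
- dock: Grey charging dock fixed on the worktop: x -25 to +46 mm, y -128 to +142 mm, 36 mm high, with two open-fronted bays side by side and a button block at +y. The bays have no floor: a mill slides in on the worktop. Origin: on the worktop, at the axis of a mill seated in the empty bay (the middle one). Mouths face the dock's -x; a mill is pushed in along the dock's +x.
- empty_bay (a point): Worktop point at the axis of a mill fully home in the empty bay; axes of the dock. Bay 60 mm wide; back face 27 mm past this point (+x), side walls end 25 mm before it. 18 mm before it, a sprung steel roller stands out of each side wall (10 mm diameter, up to 31 mm high; 44 mm between them). A mill pushed with up to 12 N spreads them; they close behind it, draw it home and hold it.
- filled_bay (a point): The same point of the other bay, 80 mm to the dock's -y side, where the other mill stands at the start and must stay.
- start_button_top (a point): Centre of the top face of the green round start button (26 mm in diameter) on top of the dock's block, 112 mm to the dock's +y side of the empty bay, 53 mm above the worktop. A mill 194 mm tall stands beside it: turn a wide gripper so that its narrow side faces the mill. Pressed straight down.
- start_button (a joint): Travel of the start button in m: 0 released, 0.005 fully down; springs back by itself. Fully down takes 5 N.
- spice_tin: Bystander: small round tin, 46 mm in diameter, 48 mm tall, loose. Origin at the centre of its underside.
- cutter_round: Bystander: round tin cookie cutter, 56 mm in diameter, 26 mm tall, loose. Origin at the centre of its underside.
- timer: Bystander: wind-up kitchen timer, 66 mm in diameter, 50 mm tall, loose. Origin at the centre of its underside.

How it is judged (in metres and radians):
On the way, in this order (a step that is already met when the one before it is completed fails the run):
1. the mill that was left out stands fully home in the empty bay (horizontal distance between any of mill_dark, mill_pale and empty_bay below 0.005 m), for 0.2 s.
2. the start button is pressed down (value of joint start_button above 0.004 m), for 0.05 s.
At the end, for the whole second after the job is handed in: Both mills stand upright (within 0.05 rad), at rest on the worktop, each within 5 mm of the seated point of its bay: the one that was left out in the empty bay, the other still in the filled bay; the start button has been pressed by more than 4 mm after the mill was home, and is released again (((horizontal distance between mill_dark and empty_bay below 0.005 m and horizontal distance between mill_pale and filled_bay below 0.005 m) or (horizontal distance between mill_pale and empty_bay below 0.005 m and horizontal distance between mill_dark and filled_bay below 0.005 m)) and angle between each of mill_dark, mill_pale's own z axis and vertical below 0.05 rad and height (world z) of each of mill_dark, mill_pale below 0.004 m and linear speed of each of mill_dark, mill_pale below 0.02 m/s and value of joint start_button below 0.0015 m); the robot touches nothing.
It fails at once if a mill is tipped by more than 0.2 rad (angle between any of mill_dark, mill_pale's own z axis and vertical above 0.2 rad).
It fails at once if a mill is lifted or carried (more than 8 mm off the worktop) (height (world z) of any of mill_dark, mill_pale above 0.008 m).
It fails at once if the other mill is moved out of its bay (horizontal distance between each of mill_dark, mill_pale and filled_bay above 0.01 m).
It fails at once if the tin, the cutter or the timer is moved by more than 20 mm (distance of any of spice_tin, cutter_round, timer from where it was at the start of the episode above 0.02 m).
It also fails if it takes over 58 s, if anything falls off the work surface, if the arm or the gripper's body presses on something with over 40 N, if the wrist force passes 120 N, or if a joint passes its speed limit or range.

ROBOT

A 6-joint arm with a two-finger parallel gripper is mounted at the origin on a cart in front of the work surface, level with it; the furniture and walls round the work are solid. World frame = base frame: x ahead of the robot, y to its left, z up, the work surface at z = 0. Lengths are in mm, angles in rad, forces in N, time in s.
With the tool pointing down it reaches from about 350 to 875 mm from the base axis. Payload 4.2 kg.
Tool frame: the origin (TCP) lies between the finger pads; the fingertips stand 17 mm ahead of it and the grasp point (between the pads) lies 2 mm behind it; z points along the fingers, y is the line along which they close (so a half turn about z gives the same grasp; the last joint's range is limited). The gripper opens to 85 mm and grips with 20 to 120 N. Pads are 22 mm wide; open, the fingers measure 114 mm over their backs; the gripper's body (76 mm by 85 mm) begins 54 mm behind the grasp point. The pads swing forward as they close: fully open they stand 13 mm farther back than shut.
Start: joints at [1.608, 0.385, 0.008, 0, -1.194, -0.259], TCP at [137.46, 609.675, 248.312] pointing down, gripper open.
Joint ranges: [-3.14, 3.14], [-1.21, 2.06], [-1.07, 1.41], [-3.16, 2.05], [-2.99, -0.16], [-3.1, 3.1]. Speed limits (rad/s): [2.79, 2.79, 3.14, 3.14, 3.14, 3.14].

INTERFACE

Orientations are given as a unit quaternion [x, y, z, w].
In Python, from bench import arm gives the robot as it stands.
- The arm moves only by the shell command python3 jog.py 'ROWS' [OPENING]. ROWS is 1 to 10 rows, parted by semicolons, with the numbers parted by commas; each row has 6 numbers: dx, dy, dz in shares of 600 mm (1.0 is 600 mm), then a rotation vector rx, ry, rz in shares of 120 degrees (1.0 is 120 degrees); each row is the pose to reach, as a shift and turn from the pose commanded when the command began, along the tool's axes at that moment; what a row does not reach only later rows make up. A row lasts 1/10 s, in which the tool goes at most 50 mm and 0.15 rad, less where a joint would pass 70% of its speed; a pose out of reach is approached as far as the arm can. OPENING is the finger opening in mm, set as the command begins (- or left out keeps the last). The fingers move at their own pace and stop on an object; the grip force is fixed at half the most. Time passes only in rows, so rows that do not move let the fingers close. It prints the time, the measured TCP pose, the force, the opening and the grip force at its end. Shift and turn numbers lie between -1 and 1, and a call with a number outside is refused. Input that does not fit is refused with a message, and nothing moves.
- arm.read_state(): the state, without advancing time (a new reading comes with each control period).
- arm.get_image(name): name is "scene" or "top"; returns the picture (480x640x3 uint8, blue, green, red); there is no depth.
- arm.get_calibration(name): a dict with "K" (3x3 intrinsics, pixels), "rvec" (rotation vector, rad) and "tvec" (3), from world to camera coordinates, as OpenCV has them. Camera axes: x right, y down, z forward; pixel columns grow to the right and rows downward; lengths in mm; the calibration is good to about 2 mm. A picture is of the moment at which its call begins. get_calibration takes no time and is no camera call.
- arm.job_done(): hands the job in; it is judged then, once.
The state is a dict: "clock": time; "joints": joint angles; "joint_vel": joint speeds; "joint_efforts": joint torques, N m; "position": TCP position; "ee_rot": TCP orientation; "contact_force": force on the tool from outside, world axes, zero at the start; "wrist_torque": the same for the moment, N m; "gripper_width": finger opening in mm; "grasp_force": force on a finger pad.
Only numpy, scipy, OpenCV 4.12 (cv2) and the standard library are available. Lean on these libraries where they do the work, as an engineer would, in place of code of your own. Each camera call takes 0.05 s, during which the arm holds its last target. There are 200 camera calls.

## Working session

There is one attempt and no reset: what is moved stays moved. The work goes in short steps, Python scripts to look and compute and a shell command to move; the robot and the scene stay as the last step left them, time stands still between calls to the robot, and variables do not carry over. Pictures are saved under pics/ and viewed, at most 13 in all, crops included, and the job is handed in when it is done.

```bash
ls; mkdir -p pics; python3 - <<'E'
from bench import arm
import cv2
for n in("scene","top"):
    cv2.imwrite(f"pics/{n}0.png",arm.get_image(n)); c=arm.get_calibration(n); print(n,c)
s=arm.read_state();print(s)
E
```

```text
bench.py
jog.py
pics
scene {'K': array([[567.77984349,   0.        , 311.86002424],
       [  0.        , 567.77984349, 241.96071003],
       [  0.        ,   0.        ,   1.        ]]), 'rvec': array([ 1.97115659, -0.42847956,  0.30806297]), 'tvec': array([-499.51396118,  159.57438458,  944.71522745])}
top {'K': array([[449.83370181,   0.        , 312.76809511],
       [  0.        , 449.83370181, 230.60437016],
       [  0.        ,   0.        ,   1.        ]]), 'rvec': array([ 2.05618563, -2.15724803,  0.23751107]), 'tvec': array([ 49.69826924, 581.2353313 , 966.52339999])}
{'clock': 0.1, 'joints': array([ 1.60759855e+00,  3.85540216e-01,  6.78304826e-03, -4.35379991e-04,
       -1.19402159e+00, -2.58617214e-01]), 'joint_vel': array([-0.00014996, -0.00307229,  0.00313501,  0.00135129,  0.00081251,
        0.00046674]), 'joint_efforts': array([-4.63018459e-04, -3.93318522e+01,  1.88931853e+01,  4.19790477e+00,
       -2.52208127e-03,  9.16974017e-07]), 'position': array([137.36356251, 609.22552348, 247.30237895]), 'ee_rot': array([ 9.93846667e-01, -1.10760007e-01, -5.42573206e-05,  1.01020026e-03]), 'contact_force': array([ 0.75739   , -0.60370283,  0.11934554]), 'wrist_torque': array([-0.0109271 ,  0.00754065, -0.04804674]), 'grasp_force': 0.0, 'gripper_width': 85.20694017545623}
```

View pics/scene0.png

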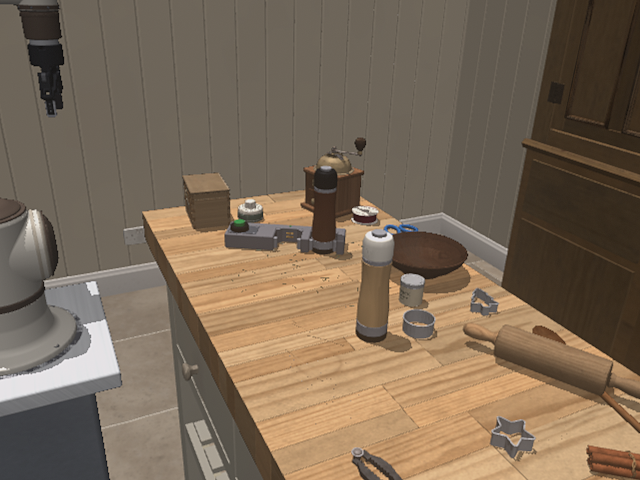

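View pics/top0.png

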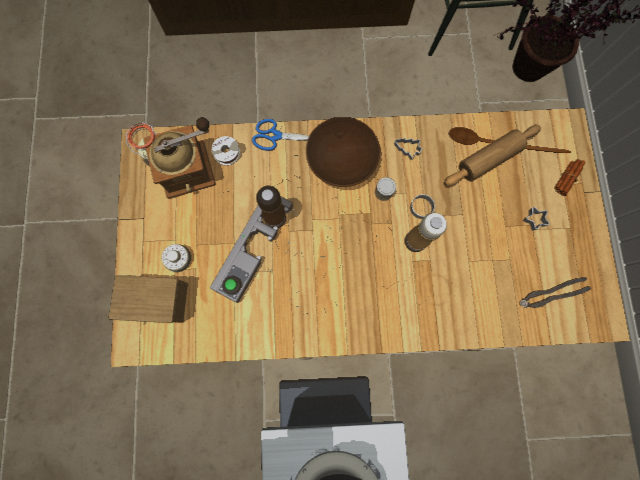

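The pale mill (top ≈(415,240)) is the one left out. The dark mill is in the dock, and the button is at about (231,285) in the top view. I'll enlarge both areas for measuring.

```bash
cat > h.py <<'E'
import numpy as np,cv2
from bench import arm
def proj(n,P):
    c=arm.get_calibration(n);return cv2.projectPoints(np.float64(P).reshape(-1,1,3),c["rvec"],c["tvec"],c["K"],None)[0][:,0]
def back(n,uv,z):
    c=arm.get_calibration(n);R=cv2.Rodrigues(c["rvec"])[0];o=-R.T@c["tvec"].ravel()
    d=R.T@np.linalg.solve(c["K"],[uv[0],uv[1],1]);return o+d*(z-o[2])/d[2]
E
python3 - <<'E'
from h import *
t=cv2.imread("pics/top0.png");s=cv2.imread("pics/scene0.png")
a=cv2.resize(t[180:310,200:300],None,fx=4.5,fy=4.5,interpolation=cv2.INTER_CUBIC)
b=cv2.resize(t[170:260,370:450],None,fx=4.5,fy=4.5,interpolation=cv2.INTER_CUBIC)
b=cv2.copyMakeBorder(b,0,a.shape[0]-b.shape[0],0,0,0)
cv2.imwrite("pics/t1.png",cv2.hconcat([a[:590],b[:590,:345]]))
a=cv2.resize(s[150:270,215:365],None,fx=4,fy=4,interpolation=cv2.INTER_CUBIC)
cv2.imwrite("pics/s1.png",a)
print(proj("top",arm.read_state()["position"]))
for n,uv,z in [("top",(231,285),53),("top",(267,196),194),("top",(433,222),194),("scene",(379,236),194),("scene",(372,333),0),("scene",(240,222),53),("scene",(325,171),194)]: print(n,uv,back(n,uv,z).round(1))
E
```

```text
[[-26.85313367 483.9896522 ]]
top (231, 285) [468.7 211.9  53. ]
top (267, 196) [630.3 112.5 194. ]
top (433, 222) [ 560.  -218.4  194. ]
scene (379, 236) [ 547.6 -244.   194. ]
scene (372, 333) [ 561.1 -226.4    0. ]
scene (240, 222) [471.5 208.6  53. ]
scene (325, 171) [617.   81.8 194. ]
```

View pics/t1.png

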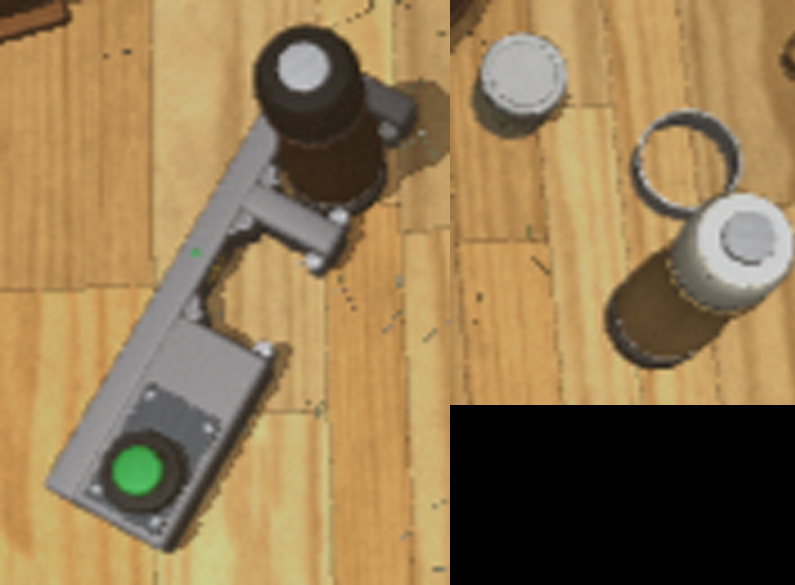

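View pics/s1.png

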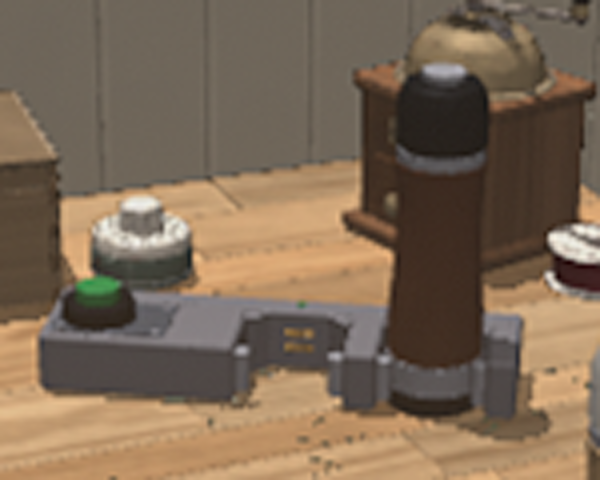

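```bash
python3 - <<'E'
from h import *
from scipy.optimize import least_squares
T=lambda u,v:(200+u/4.5,180+v/4.5); S=lambda u,v:(215+u/4,150+v/4)
obs=[("top",(None,112,53),T(137,469)),("top",(46,142,36),T(45,485)),("top",(-25,142,36),T(163,540)),("top",(-25,30,36),T(268,352)),
("top",(0,-80,194),T(303,66)),("scene",(None,112,53),S(98,290)),("scene",(0,-80,194),S(443,70)),("scene",(-25,142,36),S(42,348)),("scene",(-25,30,36),S(238,360)),("scene",(-25,142,0),S(42,384)),("top",(-25,-128,36),T(402,130))]
def f(p):
    c,s=np.cos(p[2]),np.sin(p[2]);r=[]
    for n,P,uv in obs:
        x,y,z=P; x=p[3] if x is None else x
        r.append(proj(n,[p[0]+c*x-s*y,p[1]+s*x+c*y,z])[0]-uv)
    return np.ravel(r)
best=min((least_squares(f,[560,130,a,0],loss="soft_l1") for a in(.5,-.5)),key=lambda r:r.cost)
print(best.x,np.degrees(best.x[2]));print(f(best.x).reshape(-1,2).round(1))
p=best.x;c,s=np.cos(p[2]),np.sin(p[2])
# pale mill: circles at z=0 and caps
t=lambda u,v:(370+(u-450)/4.5,170+v/4.5)
print("cap",back("top",t(750,237),194),back("scene",(379,233.5),194))
a=np.linspace(0,2*np.pi,72)
def sil(x,y,n,z): return proj(n,np.c_[x+27*np.cos(a),y+27*np.sin(a),0*a+z])
def g(q):
    b=sil(*q,"top",0);e=sil(*q,"scene",0)
    return [b[:,0].min()-t(610,0)[0],b[:,1].max()-t(0,366)[1],e[:,1].max()-340.5,(e[:,0].min()+e[:,0].max())/2-371.5]
r=least_squares(g,[560,-220]);print("pale",r.x,r.fun)
for k in("spice_tin top",(523,70),48),("cutter",(686,163),26):print(k[0],back("top",t(*k[1]),k[2]))
d=(r.x-p[:2]);print("pale in dock",c*d[0]+s*d[1],-s*d[0]+c*d[1])
print("btn",p[0]+c*p[3]-s*112,p[1]+s*p[3]+c*112, "timer",back("top",(176,256),50))
print("seam scene cutter",back("scene",(419,318),26),"tin",back("scene",(412,282),48))
E
```

```text
[566.65255119 152.73484141   7.32197746   2.54721943] 419.5184059513666
[[ 0.6 -0.4]
 [-0.6 -0.5]
 [ 0.1  1.9]
 [ 0.8  0.5]
 [-0.2 -1.1]
 [ 0.  -1. ]
 [ 0.7 -1.5]
 [-1.5 -4.5]
 [-0.8 -4.6]
 [-0.9  1.1]
 [ 3.2 -8. ]]
cap [ 558.32493858 -225.58496804  194.        ] [ 552.67400332 -235.75356349  194.        ]
pale [ 560.90568141 -226.12831815] [-1.37861985  0.08944681  1.4574801   0.36784703]
spice_tin top [ 687.94944607 -158.35628987   48.        ]
cutter [ 638.86279091 -245.18066398   26.        ]
pale in dock -329.4164665963783 -187.23010366015492
btn 471.4239357418404 211.74330797995816 timer [541.52908946 338.00932821  50.        ]
seam scene cutter [ 638.34230282 -251.80875278   26.        ] tin [ 676.49534575 -171.44666453   48.        ]
```

```bash
cat >> h.py <<'E'
from scipy.spatial.transform import Rotation as Ro
def row(pos,head,lean=30):
    "shift+rotvec in tool axes to TCP pos, push heading deg, lean deg (tips leading)"
    s=arm.read_state();R=Ro.from_quat(s["ee_rot"]);h=np.radians(head);l=np.radians(lean)
    f=np.array([np.cos(h),np.sin(h),0]);u=np.array([0,0,1.])
    z=f*np.sin(l)-u*np.cos(l);x=-f*np.cos(l)-u*np.sin(l)
    G=Ro.from_matrix(np.c_[x,np.cross(z,x),z])
    print(pos,np.r_[R.inv().apply(np.array(pos)-s["position"]).round(1),(R.inv()*G).as_rotvec().round(4)].tolist())
E
python3 -c "
from h import *
row((430,100,300),98.8,0)"
```

```text
(430, 100, 300) [397.6, 432.4, -51.8, 0.0017, -0.0013, 1.1952]
```

The rows are not in the units I measure in: shifts go in shares of 600 mm and turns go in shares of 120 degrees. I convert before sending: 432 mm / 600 = 0.72, 398 mm / 600 = 0.6633, 1.195 rad / 2.0944 = 0.5706.

```bash
python3 jog.py '0.0667,0.0717,-0.0867,0,0,0.0477;0.6633,0.72,-0.0867,0,0,0.5706;0.6633,0.72,-0.0867,0,0,0.5706;0.6633,0.72,-0.0867,0,0,0.5706;0.6633,0.72,-0.0867,0,0,0.5706;0.6633,0.72,-0.0867,0,0,0.5706;0.6633,0.72,-0.0867,0,0,0.5706;0.6633,0.72,-0.0867,0,0,0.5706;0.6633,0.72,-0.0867,0,0,0.5706;0.6633,0.72,-0.0867,0,0,0.5706' 24; python3 jog.py '0,0,0,0,0,0';python3 -c "
from h import *
row((430,100,300),98.8,0)
row((570,-340,250),98.8,0);row((570,-340,250),98.8,30);print(arm.read_state()['joints'])"
```

```text
clock: 1.1
position: [380.9, 185.5, 296.9]
ee_rot: [0.759, -0.651, -0.0, -0.0]
contact_force: [1.1, 0.9, -0.3]
gripper_width: 24.2
grasp_force: 0.0
clock: 1.2
position: [382.1, 183.1, 296.9]
ee_rot: [0.757, -0.654, 0.0, 0.0]
contact_force: [0.2, 1.0, -0.1]
gripper_width: 23.9
grasp_force: 0.0
(430, 100, 300) [89.2, -35.4, -3.1, 0.0003, -0.0007, -0.0077]
(570, -340, 250) [544.8, -109.9, 47.2, 0.0003, -0.0007, -0.0077]
(570, -340, 250) [544.8, -109.9, 47.2, -0.0017, -0.5243, -0.0076]
[ 8.33890252e-01 -4.41898074e-03 -3.62853642e-01  3.70608261e-04
 -1.21307261e+00 -6.88109608e-01]
```

Converted, 545 mm / 600 = 0.9083, -110 mm / 600 = -0.1833.

```bash
python3 jog.py '0.9083,-0.1833,0,0,0,0;0.9083,-0.1833,0,0,0,0;0.9083,-0.1833,0,0,0,0;0.9083,-0.1833,0,0,0,0;0.9083,-0.1833,0,0,0,0;0.9083,-0.1833,0,0,0,0;0.9083,-0.1833,0,0,0,0;0.9083,-0.1833,0,0,0,0;0.9083,-0.1833,0,0,0,0;0.9083,-0.1833,0,0,0,0';  python3 jog.py '0,0,0,0,0,0';python3 -c "
from h import *
row((570,-340,150),98.8,30);print(arm.read_state()['joints'])"
```

```text
clock: 2.2
position: [554.2, -282.9, 296.3]
ee_rot: [0.76, -0.65, -0.0, 0.0]
contact_force: [0.5, 0.9, 0.9]
gripper_width: 23.7
grasp_force: 0.0
clock: 2.3
position: [554.8, -285.6, 293.9]
ee_rot: [0.758, -0.653, -0.001, 0.001]
contact_force: [-1.2, 0.8, -0.6]
gripper_width: 24.0
grasp_force: 0.0
(570, -340, 150) [56.1, -7.5, 143.8, 0.0019, -0.5229, -0.0054]
[-2.16249822e-01  3.58511269e-01  8.21906408e-02  5.53986273e-04
 -1.29774385e+00  3.65003633e-01]
```

Converted, 144 mm / 600 = 0.24, 100 mm / 600 = 0.1667, -0.523 rad / 2.0944 = -0.2497.

```bash
python3 jog.py '0.0933,-0.0133,0,0,-0.0477,0;0.0933,-0.0133,0.0833,0,-0.1432,0;0.0933,-0.0133,0.1667,0,-0.2497,0;0.0933,-0.0133,0.24,0,-0.2497,0;0.0933,-0.0133,0.24,0,-0.2497,0;0.0933,-0.0133,0.24,0,-0.2497,0;0.0933,-0.0133,0.24,0,-0.2497,0;0.0933,-0.0133,0.24,0,-0.2497,0;0.0933,-0.0133,0.24,0,-0.2497,0';python3 -c "
from h import *
m=np.array([560,-226]);e=np.array([515.8,66.5]);d=(e-m);d/=np.hypot(*d);h=np.degrees(np.arctan2(d[1],d[0]));print(h)
row((*(m-d*75),60),h);row((*(m-d*75),25),h);print(arm.read_state()['joints'])"
```

```text
clock: 3.2
position: [571.2, -335.0, 157.6]
ee_rot: [0.735, -0.628, -0.193, -0.169]
contact_force: [-0.9, -0.3, 0.6]
gripper_width: 24.2
grasp_force: 0.0
98.59301654103051
(np.float64(571.2061121301718), np.float64(-300.15809497907844), 60) [18.4, -4.8, 101.9, -0.0022, -0.0057, 0.008]
(np.float64(571.2061121301718), np.float64(-300.15809497907844), 25) [35.7, -4.6, 132.3, -0.0022, -0.0057, 0.008]
[-0.47957392  0.69564846  0.37779854 -0.41311278 -1.5744714   0.70340604]
```

Converted, 132 mm / 600 = 0.22, 90 mm / 600 = 0.15, 0.008 rad / 2.0944 = 0.0038.

```bash
python3 jog.py '0.0083,-0.0083,0.0667,0,0,0;0.03,-0.0083,0.15,0,0,0;0.06,-0.0083,0.22,0,0,0.0038;0.06,-0.0083,0.22,0,0,0.0038;0.06,-0.0083,0.22,0,0,0.0038;0.06,-0.0083,0.22,0,0,0.0038;0.06,-0.0083,0.22,0,0,0.0038';python3 - <<'E'
from h import *
t=arm.get_image("top");s=arm.get_image("scene")
a=cv2.resize(t[160:300,360:480],None,fx=3.3,fy=3.3,interpolation=cv2.INTER_CUBIC)
b=cv2.resize(s[220:380,320:460],None,fx=2.8,fy=2.8,interpolation=cv2.INTER_CUBIC)
hh=min(a.shape[0],b.shape[0]);cv2.imwrite("pics/c2.png",cv2.hconcat([a[:hh],b[:hh]]))
print(arm.read_state()['position'])
E
```

```text
clock: 3.9
position: [570.2, -300.7, 22.0]
ee_rot: [0.731, -0.631, -0.196, -0.168]
contact_force: [-0.1, 0.6, 1.3]
gripper_width: 24.3
grasp_force: 0.0
[ 569.93317137 -300.68966187   21.44972631]
```

View pics/c2.png

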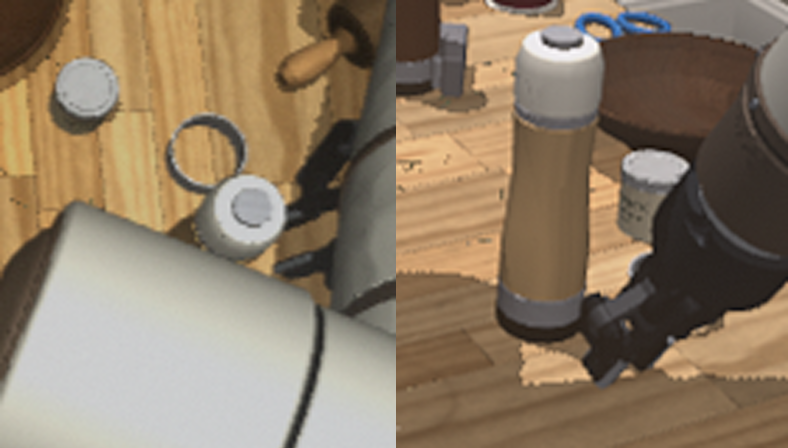

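Both pictures show the fingertips low behind the pale mill (right of its base) and clear of the cutter. I'm raising 5 mm, opening to 40 as a V, and pushing leg 1.

Converted, -65 mm / 600 = -0.1083, -58 mm / 600 = -0.0967.

```bash
python3 jog.py '-0.005,0,-0.0067,0,0,0;-0.015,0,-0.0017,0,0,0;-0.0267,0,0.0067,0,0,0;-0.0383,0,0.0133,0,0,0;-0.05,0,0.02,0,0,0;-0.0617,0,0.0267,0,0,0;-0.0733,0,0.0333,0,0,0;-0.085,0,0.04,0,0,0;-0.0967,0,0.0467,0,0,0;-0.1083,0,0.0533,0,0,0' 40; python3 jog.py '-0.01,0,0.0058,0,0,0;-0.02,0,0.0117,0,0,0;-0.03,0,0.0175,0,0,0;-0.04,0,0.0233,0,0,0;-0.05,0,0.0288,0,0,0'; python3 - <<'E'
from h import *
s=arm.get_image("scene")
cv2.imwrite("pics/c3.png",cv2.resize(s[150:370,220:460],None,fx=2.5,fy=2.5,interpolation=cv2.INTER_CUBIC))
E
```

```text
clock: 5.0
position: [559.1, -228.5, 25.3]
ee_rot: [0.731, -0.631, -0.197, -0.167]
contact_force: [1.2, -1.3, -0.4]
gripper_width: 40.2
grasp_force: 0.7
clock: 5.5
position: [554.0, -194.3, 25.3]
ee_rot: [0.731, -0.631, -0.197, -0.167]
contact_force: [0.7, -1.3, -0.6]
gripper_width: 40.1
grasp_force: 0.6
```

View pics/c3.png

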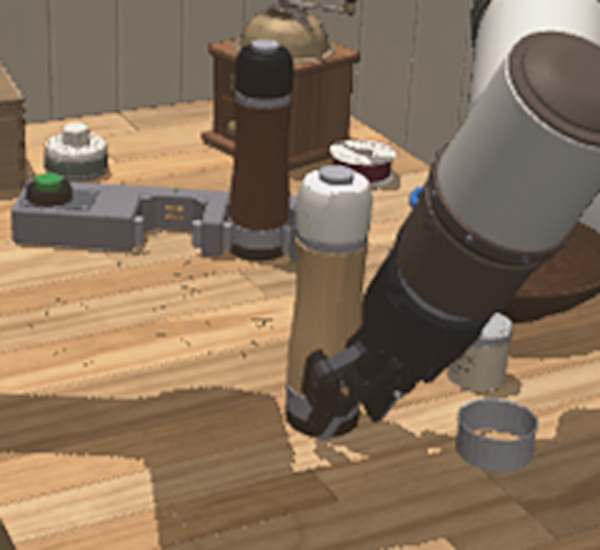

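The mill is upright and cradled between the fingers, clear of the dock. Continuing leg 1.

Converted, -80 mm / 600 = -0.1333, -72 mm / 600 = -0.12.

```bash
python3 -c "
from h import *
row((521,32,25),98.6)"; python3 jog.py '-0.0133,0,0.0077,0,0,0;-0.0267,0,0.0153,0,0,0;-0.04,0,0.0232,0,0,0;-0.0533,0,0.0308,0,0,0;-0.0667,0,0.0383,0,0,0;-0.08,0,0.0462,0,0,0;-0.0933,0,0.0538,0,0,0;-0.1067,0,0.0617,0,0,0;-0.12,0,0.0693,0,0,0;-0.1333,0,0.077,0,0,0';python3 -c "
from h import *
row((521,32,25),98.6)"
```

```text
(521, 32, 25) [-196.7, -0.7, 114.2, 0.0025, 0.0006, -0.0043]
clock: 6.55
position: [540.4, -102.7, 25.3]
ee_rot: [0.731, -0.631, -0.197, -0.167]
contact_force: [-0.4, -1.3, 0.7]
gripper_width: 40.2
grasp_force: 0.7
(521, 32, 25) [-117.8, -0.5, 68.2, 0.0019, -0.0006, -0.0046]
```

Converted, -79 mm / 600 = -0.1317, -72 mm / 600 = -0.12.

```bash
python3 jog.py '-0.0133,0,0.0077,0,0,0;-0.0267,0,0.0153,0,0,0;-0.04,0,0.0232,0,0,0;-0.0533,0,0.0308,0,0,0;-0.0667,0,0.0383,0,0,0;-0.08,0,0.0462,0,0,0;-0.0933,0,0.0538,0,0,0;-0.1067,0,0.0617,0,0,0;-0.12,0,0.0693,0,0,0;-0.1317,0,0.0762,0,0,0'; python3 jog.py '-0.0117,0,0.0067,0,0,0;-0.0233,0,0.0135,0,0,0;-0.035,0,0.0202,0,0,0;-0.0467,0,0.027,0,0,0;-0.055,0,0.0317,0,0,0;-0.06,0,0.0347,0,0,0;-0.06,0,0.0347,0,0,0'; python3 - <<'E'
from h import *
s=arm.get_image("scene");t=arm.get_image("top")
a=cv2.resize(s[140:290,210:370],None,fx=3,fy=3,interpolation=cv2.INTER_CUBIC)
b=cv2.resize(t[170:320,200:300],None,fx=3,fy=3,interpolation=cv2.INTER_CUBIC)
cv2.imwrite("pics/c4.png",cv2.hconcat([a,b]))
E
```

```text
clock: 7.55
position: [527.0, -12.4, 25.1]
ee_rot: [0.731, -0.631, -0.197, -0.167]
contact_force: [0.2, -1.7, -0.4]
gripper_width: 40.3
grasp_force: 0.8
clock: 8.25
position: [520.9, 28.6, 25.1]
ee_rot: [0.731, -0.631, -0.197, -0.167]
contact_force: [-0.0, -0.0, 0.5]
gripper_width: 40.1
grasp_force: 0.2
```

View pics/c4.png

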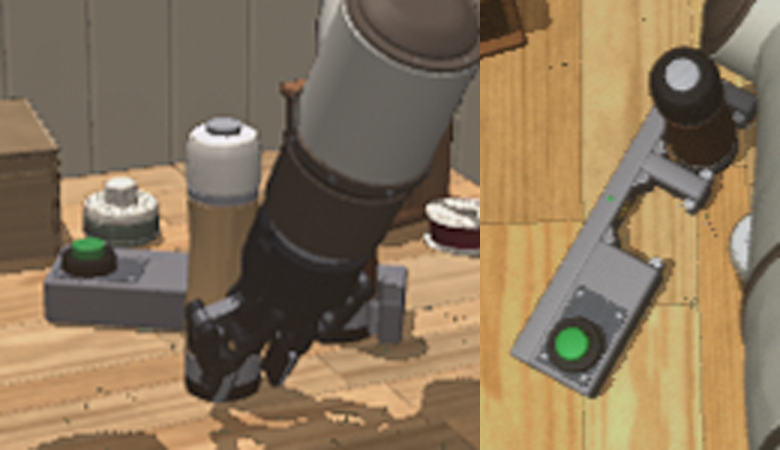

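Converted, 52 mm / 600 = 0.0867, -30 mm / 600 = -0.05.

```bash
python3 jog.py '0.0283,0,-0.0167,0,0,0;0.0867,0,-0.05,0,0,0;0.0867,0,-0.05,0,0,0' 24; python3 -c "
from h import *
print(back('scene',(284.7,182.3),194),back('scene',(240-0.5,222),53))
a=np.linspace(0,6.3,72)
for q in((516,60),(516,66),(520,66)):
  e=proj('scene',np.c_[q[0]+27*np.cos(a),q[1]+27*np.sin(a),0*a]);print(q,e[:,1].max(),(e[:,0].min()+e[:,0].max())/2,proj('scene',[*q,194]))
row((473,-8,60),59.5)
"
```

```text
clock: 8.65
position: [530.7, -34.9, 24.7]
ee_rot: [0.73, -0.633, -0.196, -0.167]
contact_force: [0.7, -0.1, 1.4]
gripper_width: 24.0
grasp_force: 0.0
[511.22654105  45.79912629 194.        ] [470.41869342 208.97258023  53.        ]
(516, 60) 273.3741986910424 283.72782772773337 [[284.1204119  179.82900456]]
(516, 66) 272.12200954369285 282.62757137815896 [[282.93907853 178.92072712]]
(520, 66) 271.773656741867 284.36706359706545 [[284.80332883 178.68701166]]
(473, -8, 60) [-47.8, 53.4, -13.0, 0.3403, -0.0034, 0.5842]
```

Converted, 53 mm / 600 = 0.0883, -48 mm / 600 = -0.08, 0.584 rad / 2.0944 = 0.2788.

```bash
python3 jog.py '-0.08,0.0883,-0.0217,0.1623,0,0.2788;-0.08,0.0883,-0.0217,0.1623,0,0.2788;-0.08,0.0883,-0.0217,0.1623,0,0.2788;-0.08,0.0883,-0.0217,0.1623,0,0.2788;-0.08,0.0883,-0.0217,0.1623,0,0.2788;-0.08,0.0883,-0.0217,0.1623,0,0.2788;-0.08,0.0883,-0.0217,0.1623,0,0.2788;-0.08,0.0883,-0.0217,0.1623,0,0.2788' 26; python3 - <<'E'
from h import *
s=arm.get_image("scene");t=arm.get_image("top")
a=cv2.resize(s[150:290,215:335],None,fx=3.3,fy=3.3,interpolation=cv2.INTER_CUBIC)
b=cv2.resize(t[180:320,200:320],None,fx=3.3,fy=3.3,interpolation=cv2.INTER_CUBIC)
cv2.imwrite("pics/c5.png",cv2.hconcat([a,b]))
row((472.7,-6.7,26),59.5);print(arm.read_state()['joints'])
E
```

```text
clock: 9.45
position: [472.9, -4.4, 60.5]
ee_rot: [-0.481, 0.838, 0.129, 0.223]
contact_force: [-0.1, -0.6, -0.6]
gripper_width: 26.1
grasp_force: 0.0
(472.7, -6.7, 26) [18.8, -1.0, 28.8, 0.0026, -0.0022, 0.0034]
[-0.03489449  0.36181682 -0.45082852 -0.80123361 -0.65757366  0.13000228]
```

View pics/c5.png

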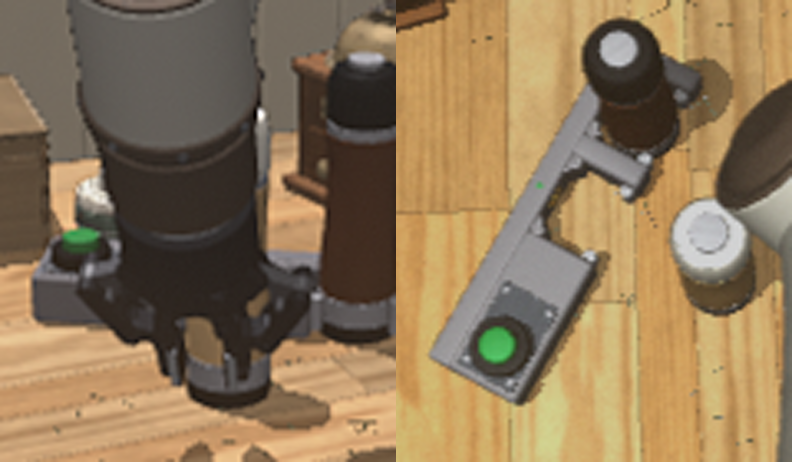

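The pale mill stands upright in front of the bay: its cap is at crop (709,232), the dark cap at (618,49). I'm checking these against the dock model.

```bash
python3 - <<'E'
from h import *
t=lambda u,v:(200+(u-396)/3.3,180+v/3.3)
a=np.radians(59.5);R=np.array([[np.cos(a),-np.sin(a)],[np.sin(a),np.cos(a)]])
d=back('top',t(618,49),194)[:2];p=back('top',t(709,232),194)[:2];o=np.array([566.7,152.7])
print(d,p,"dark in dock",R.T@(d-o),"pale",R.T@(p-o), "diff",R.T@(p-d))
# base edges of pale, dark: lowest base points
q=np.linspace(0,6.3,100)
for n,c in(("pale",(516,63)),("dark",o+R@[0,-80])):
  e=proj('top',np.c_[c[0]+27*np.cos(q),c[1]+27*np.sin(q),0*q]);e=(e-[200,180])*3.3+[396,0];print(n,e.min(0),e.max(0))
# dock overlay
P=[(R@[x,y]+o).tolist()+[36] for x,y in((46,142),(-25,142),(-25,30),(-25,-30),(-25,-50),(46,-128),(-25,-128),(-25,-110))]
print(((proj('top',P)-[200,180])*3.3+[396,0]).round())
E
```

```text
[632.75627576 111.85391537] [515.82271276  60.37280608] dark in dock [ -1.66808355 -77.64696835] pale [-105.37397766   -3.02223857] diff [-103.70589411   74.62472978]
pale [678.74029932 242.07634796] [753.07072392 315.83695236]
dark [607.16117108  87.43642781] [679.76209397 157.8204437 ]
[[427. 354.]
 [516. 402.]
 [595. 260.]
 [636. 186.]
 [650. 162.]
 [616.  25.]
 [702.  69.]
 [690.  90.]]
```

Converted, 49 mm / 600 = 0.0817, 45 mm / 600 = 0.075.

```bash
python3 jog.py '0.0167,-0.0017,0.025,0,0,0;0.0317,-0.0017,0.0483,0,0,0;0.0317,-0.0017,0.0483,0,0,0;0.02,-0.0017,0.055,0,0,0;0.0083,-0.0017,0.0617,0,0,0;-0.0033,-0.0017,0.0683,0,0,0;-0.015,-0.0017,0.075,0,0,0;-0.0267,-0.0017,0.0817,0,0,0;-0.0267,-0.0017,0.0817,0,0,0' 30; python3 -c "
from h import *
a=np.radians(59.5)
for s in(-75,-36):row((566.7+s*np.cos(a),152.7+s*np.sin(a),26),59.5)"
```

```text
clock: 10.45
position: [493.2, 29.2, 26.3]
ee_rot: [-0.482, 0.837, 0.128, 0.224]
contact_force: [-0.1, 0.3, -0.3]
gripper_width: 29.9
grasp_force: 0.0
(np.float64(528.6346227779472), np.float64(88.07781296688556), 26) [-59.4, -1.0, 34.5, 0.0022, -0.0017, 0.0049]
(np.float64(548.4286189334147), np.float64(121.68135022410506), 26) [-93.2, -1.2, 54.0, 0.0022, -0.0017, 0.0049]
```

Converted, -59 mm / 600 = -0.0983, -54 mm / 600 = -0.09.

```bash
python3 jog.py '-0.01,-0.0017,0.0058,0,0,0;-0.02,-0.0017,0.0117,0,0,0;-0.03,-0.0017,0.0175,0,0,0;-0.04,-0.0017,0.0233,0,0,0;-0.05,-0.0017,0.029,0,0,0;-0.06,-0.0017,0.035,0,0,0;-0.07,-0.0017,0.0407,0,0,0;-0.08,-0.0017,0.0467,0,0,0;-0.09,-0.0017,0.0523,0,0,0;-0.0983,-0.0017,0.0575,0,0,0'; python3 - <<'E'
from h import *
s=arm.get_image("scene");t=arm.get_image("top")
a=cv2.resize(s[150:290,215:335],None,fx=3.3,fy=3.3,interpolation=cv2.INTER_CUBIC)
b=cv2.resize(t[180:320,200:320],None,fx=3.3,fy=3.3,interpolation=cv2.INTER_CUBIC)
cv2.imwrite("pics/c6.png",cv2.hconcat([a,b]))
E
```

```text
clock: 11.45
position: [528.2, 87.2, 25.5]
ee_rot: [-0.481, 0.838, 0.129, 0.223]
contact_force: [-0.9, -2.6, 3.0]
gripper_width: 30.0
grasp_force: 2.0
```

View pics/c6.png

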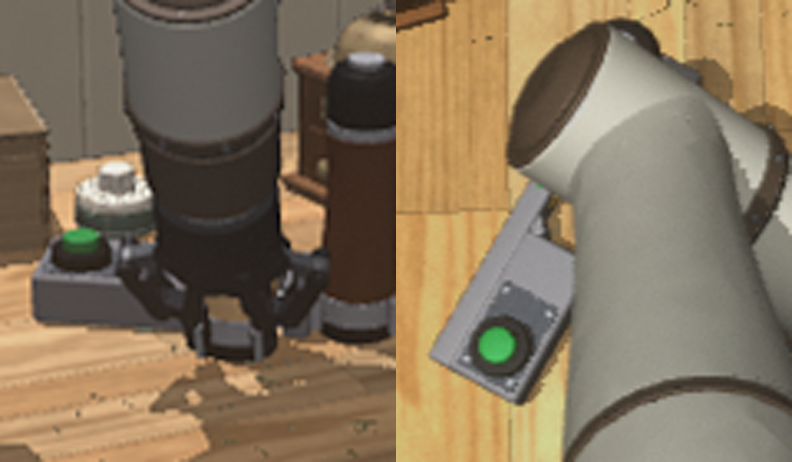

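The mill is upright, centred between the fingers at the bay mouth, and the dark mill is clear. Pushing home slowly.

Converted, -20 mm / 600 = -0.0333, -16 mm / 600 = -0.0267.

```bash
python3 jog.py '-0.0067,0,0.0038,0,0,0;-0.0133,0,0.0077,0,0,0;-0.02,0,0.0117,0,0,0;-0.0267,0,0.0153,0,0,0;-0.0333,0,0.0192,0,0,0'; python3 jog.py '-0.005,0,0.0028,0,0,0;-0.01,0,0.0058,0,0,0;-0.015,0,0.0087,0,0,0;-0.015,0,0.0087,0,0,0'; python3 -c "
from h import *
a=np.radians(59.5);p=arm.read_state()['position'][:2]-[566.7,152.7];print(p@[np.cos(a),np.sin(a)],p@[-np.sin(a),np.cos(a)])"
```

```text
clock: 12.05
position: [536.7, 104.3, 24.6]
ee_rot: [-0.481, 0.839, 0.129, 0.221]
contact_force: [-6.3, -9.3, 7.0]
gripper_width: 30.2
grasp_force: 7.0
clock: 12.45
position: [543.7, 115.6, 25.0]
ee_rot: [-0.481, 0.838, 0.129, 0.223]
contact_force: [-3.2, -1.4, 0.9]
gripper_width: 30.1
grasp_force: 2.9
-43.64964011450206 0.9834117614600792
```

Converted, -3.5 mm / 600 = -0.0058, -2 mm / 600 = -0.0033.

```bash
python3 jog.py '-0.0033,0,0.0018,0,0,0;-0.0058,0,0.0033,0,0,0;-0.0058,0,0.0033,0,0,0'; python3 jog.py '-0.0033,0,0.0018,0,0,0;-0.0058,0,0.0033,0,0,0;-0.0058,0,0.0033,0,0,0'
```

```text
clock: 12.75
position: [546.5, 119.7, 25.2]
ee_rot: [-0.481, 0.838, 0.129, 0.223]
contact_force: [-2.0, -0.3, -1.1]
gripper_width: 30.1
grasp_force: 1.0
clock: 13.05
position: [547.4, 121.2, 24.8]
ee_rot: [-0.481, 0.838, 0.128, 0.222]
contact_force: [-5.8, -6.4, 1.7]
gripper_width: 29.8
grasp_force: 4.4
```

Converted, 78 mm / 600 = 0.13, -45 mm / 600 = -0.075.

```bash
python3 jog.py '0.0283,0,-0.0167,0,0,0;0.0717,0,-0.0417,0,0,0;0.13,0,-0.075,0,0,0;0.13,0,-0.075,0,0,0;0.13,0,-0.075,0,0,0' -; python3 -c "
from h import *
row((470,0,290),59.5,0);row((400,200,290),149.5,0)"
```

```text
clock: 13.55
position: [505.0, 43.9, 26.2]
ee_rot: [-0.48, 0.838, 0.127, 0.225]
contact_force: [-0.6, -0.5, 1.1]
gripper_width: 30.0
grasp_force: 0.0
(470, 0, 290) [-83.5, 7.3, -256.3, -0.002, 0.5224, 0.0014]
(400, 200, 290) [-202.3, 169.0, -188.3, -0.4109, 0.4078, -1.5303]
```

Converted, -256 mm / 600 = -0.4267, -84 mm / 600 = -0.14, 0.523 rad / 2.0944 = 0.2497.

```bash
python3 jog.py '-0.14,0.0117,-0.4267,0,0.2497,0;-0.14,0.0117,-0.4267,0,0.2497,0;-0.14,0.0117,-0.4267,0,0.2497,0;-0.14,0.0117,-0.4267,0,0.2497,0;-0.14,0.0117,-0.4267,0,0.2497,0;-0.14,0.0117,-0.4267,0,0.2497,0;-0.14,0.0117,-0.4267,0,0.2497,0;-0.14,0.0117,-0.4267,0,0.2497,0' 0; python3 - <<'E'
from h import *
row((400,200,290),149.5,0)
s=arm.get_image("scene");t=arm.get_image("top")
a=cv2.resize(s[150:290,215:335],None,fx=3.3,fy=3.3,interpolation=cv2.INTER_CUBIC)
b=cv2.resize(t[180:320,200:320],None,fx=3.3,fy=3.3,interpolation=cv2.INTER_CUBIC)
cv2.imwrite("pics/c7.png",cv2.hconcat([a,b]))
E
```

```text
clock: 14.35
position: [473.6, 2.8, 296.8]
ee_rot: [-0.499, 0.867, -0.003, 0.007]
contact_force: [0.5, -0.6, 0.0]
gripper_width: 0.5
grasp_force: 0.0
(400, 200, 290) [-133.5, 162.8, 6.2, -0.0171, -0.0013, -1.5647]
```

View pics/c7.png

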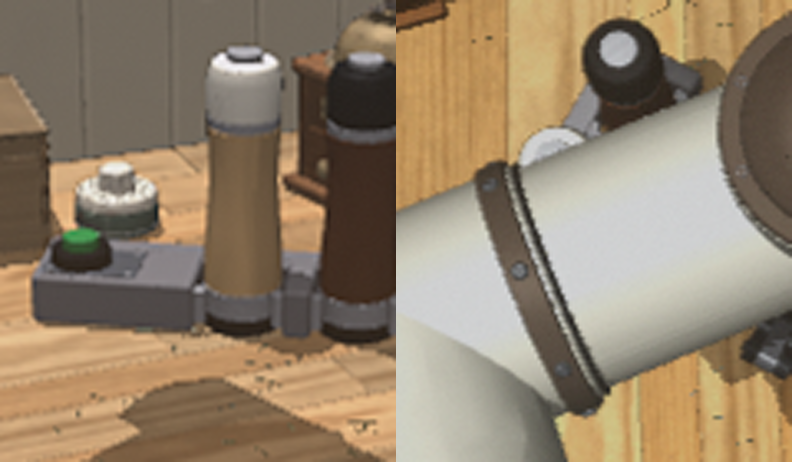

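The pale mill (scene crop base ≈(240,325)) stands level with the dark one (base ≈(358,335)), so it looks home. Checking numerically while moving to the button.

Converted, 163 mm / 600 = 0.2717, -133 mm / 600 = -0.2217, -1.565 rad / 2.0944 = -0.7472.

```bash
python3 jog.py '-0.2217,0.2717,0.01,0,0,-0.7472;-0.2217,0.2717,0.01,0,0,-0.7472;-0.2217,0.2717,0.01,0,0,-0.7472;-0.2217,0.2717,0.01,0,0,-0.7472;-0.2217,0.2717,0.01,0,0,-0.7472;-0.2217,0.2717,0.01,0,0,-0.7472;-0.2217,0.2717,0.01,0,0,-0.7472;-0.2217,0.2717,0.01,0,0,-0.7472;-0.2217,0.2717,0.01,0,0,-0.7472;-0.2217,0.2717,0.01,0,0,-0.7472'; python3 - <<'E'
from h import *
P=proj("scene",[(566.7,152.7,194),(635.6,112.1,194),(471.4,211.7,53)]);print((P-[215,150])*3.3,"obs 245,53; 366,60; 82,238")
print("diff mm", back("scene",(215+245/3.3,150+53/3.3),194)-back("scene",(215+366/3.3,150+60/3.3),194),"want -68.9 40.6")
row((400,200,290),149.5,0);row((471.4,211.7,130),149.5,0)
t=arm.get_image("top");g=cv2.inRange(t[260:310,210:260],(0,120,0),(110,255,110));m=cv2.moments(g,True)
if m["m00"]: c=(210+m["m10"]/m["m00"],260+m["m01"]/m["m00"]);print(m["m00"],c,back("top",c,53))
s=cv2.imread("pics/scene0.png");g=cv2.inRange(s[210:240,225:255],(0,80,0),(90,255,90));m=cv2.moments(g,True);c=(225+m["m10"]/m["m00"],210+m["m01"]/m["m00"]);print(m["m00"],c,back("scene",c,53))
E
```

```text
clock: 15.45
position: [395.8, 198.7, 281.7]
ee_rot: [0.956, -0.292, -0.001, 0.002]
contact_force: [0.4, 0.3, -1.2]
gripper_width: 0.0
grasp_force: 0.0
[[244.55245998  46.48899018]
 [367.68367453  52.66519737]
 [ 80.9207505  235.95718286]] obs 245,53; 366,60; 82,238
diff mm [-66.14109911  41.18589631   0.        ] want -68.9 40.6
(400, 200, 290) [2.7, -3.4, -8.3, 0.0038, 0.0015, -0.0603]
(471.4, 211.7, 130) [55.6, -53.6, 151.4, 0.0038, 0.0015, -0.0603]
91.0 (229.96703296703296, 284.0769230769231) [470.89229132 214.24804122  53.        ]
75.0 (241.33333333333334, 223.06666666666666) [472.21695984 201.58769568  53.        ]
```

Converted, 203 mm / 600 = 0.3383, 195 mm / 600 = 0.325, -0.06 rad / 2.0944 = -0.0286.

```bash
python3 jog.py '0.0933,-0.09,0.0333,0,0,-0.0286;0.0933,-0.09,0.1,0,0,-0.0286;0.0933,-0.09,0.1667,0,0,-0.0286;0.0933,-0.09,0.2517,0,0,-0.0286;0.0933,-0.09,0.2517,0,0,-0.0286;0.0933,-0.09,0.3,0,0,-0.0286;0.0933,-0.09,0.325,0,0,-0.0286;0.0933,-0.09,0.3383,0,0,-0.0286;0.0933,-0.09,0.3383,0,0,-0.0286'; python3 -c "
from h import *
row((471.3,212,72),149.5,0)"
```

```text
clock: 16.4
position: [473.0, 211.3, 80.7]
ee_rot: [0.964, -0.267, -0.0, 0.001]
contact_force: [0.9, -0.2, 0.8]
gripper_width: -0.1
grasp_force: 0.0
(471.3, 212, 72) [-1.8, 0.2, 8.7, 0.0015, 0.0002, -0.0072]
```

Converted, 15 mm / 600 = 0.025, 13 mm / 600 = 0.0217.

```bash
python3 jog.py '-0.0017,0,0.0083,0,0,0;-0.0033,0,0.015,0,0,0;-0.0033,0,0.0183,0,0,0;-0.0033,0,0.0217,0,0,0;-0.0033,0,0.025,0,0,0;-0.0033,0,0.025,0,0,0';python3 jog.py '0,0,0.0017,0,0,0;0,0,0.0033,0,0,0;0,0,0.0033,0,0,0'
```

```text
clock: 17.0
position: [471.9, 212.7, 68.8]
ee_rot: [0.964, -0.266, 0.001, -0.0]
contact_force: [-5.7, -0.6, 22.6]
gripper_width: 0.2
grasp_force: 11.1
clock: 17.3
position: [472.0, 212.7, 68.5]
ee_rot: [0.964, -0.265, 0.001, -0.0]
contact_force: [-10.9, -2.2, 34.2]
gripper_width: -0.2
grasp_force: 17.0
```

The rows are not in the units I measure in: shifts go in shares of 600 mm and turns go in shares of 120 degrees. I convert before sending: -13 mm / 600 = -0.0217, -10 mm / 600 = -0.0167.

```bash
python3 jog.py '0,0,-0.0167,0,0,0;0,0,-0.0217,0,0,0;0,0,-0.0217,0,0,0' | grep -E 'pos|contact'; for i in 1 2 3 4 5 6 7 8; do python3 jog.py '0,0,0.0017,0,0,0;0,0,0.0017,0,0,0'| grep -E 'pos|contact'; done
```

```text
position: [470.8, 211.7, 76.3]
contact_force: [-0.0, 0.7, 0.4]
position: [470.5, 211.4, 74.2]
contact_force: [-0.7, 0.5, 0.2]
position: [470.6, 211.4, 73.6]
contact_force: [-0.9, -0.3, 2.3]
position: [470.7, 211.5, 73.0]
contact_force: [-1.7, 0.4, 2.4]
position: [470.9, 211.6, 72.2]
contact_force: [-1.5, -1.0, 2.8]
position: [470.9, 211.6, 71.2]
contact_force: [-0.5, -1.8, 3.6]
position: [470.9, 211.7, 70.2]
contact_force: [-2.0, -1.6, 4.2]
position: [470.9, 211.7, 69.2]
contact_force: [-1.8, -2.2, 3.7]
position: [470.9, 211.7, 69.0]
contact_force: [-3.3, -2.5, 9.9]
```

The spring signature is clear: contact at 74 mm, about 5 N over 5 mm, then a hard stop at 69 mm, so the button is fully down. Releasing and retreating.

Converted, -180 mm / 600 = -0.3, -150 mm / 600 = -0.25.

```bash
python3 jog.py '0,0,0.0017,0,0,0;0,0,0.0017,0,0,0;0,0,-0.0167,0,0,0;0,0,-0.0833,0,0,0;0,0,-0.1667,0,0,0;0,0,-0.25,0,0,0;0,0,-0.3,0,0,0;0,0,-0.3,0,0,0'; python3 -c "
from h import *
row((380,280,260),149.5,0)"
```

```text
clock: 20.0
position: [473.9, 214.1, 253.7]
ee_rot: [0.964, -0.266, 0.004, -0.005]
contact_force: [0.7, -0.6, -0.4]
gripper_width: -0.4
grasp_force: 0.0
(380, 280, 260) [-114.4, -8.5, -6.7, -0.0109, -0.0047, -0.0063]
```

Converted, -114 mm / 600 = -0.19, -8 mm / 600 = -0.0133.

```bash
python3 jog.py '-0.19,-0.0133,-0.0117,0,0,0;-0.19,-0.0133,-0.0117,0,0,0;-0.19,-0.0133,-0.0117,0,0,0;-0.19,-0.0133,-0.0117,0,0,0;-0.19,-0.0133,-0.0117,0,0,0'; python3 - <<'E'
from h import *
s=arm.get_image("scene");t=arm.get_image("top")
a=cv2.resize(s[150:290,215:335],None,fx=3.3,fy=3.3,interpolation=cv2.INTER_CUBIC)
b=cv2.resize(t[180:320,200:320],None,fx=3.3,fy=3.3,interpolation=cv2.INTER_CUBIC)
cv2.imwrite("pics/c8.png",cv2.hconcat([a,b]))
E
```

```text
clock: 20.5
position: [377.5, 277.7, 254.6]
ee_rot: [0.964, -0.266, -0.001, 0.001]
contact_force: [-0.4, -0.4, -0.2]
gripper_width: 0.2
grasp_force: 0.0
```

View pics/c8.png

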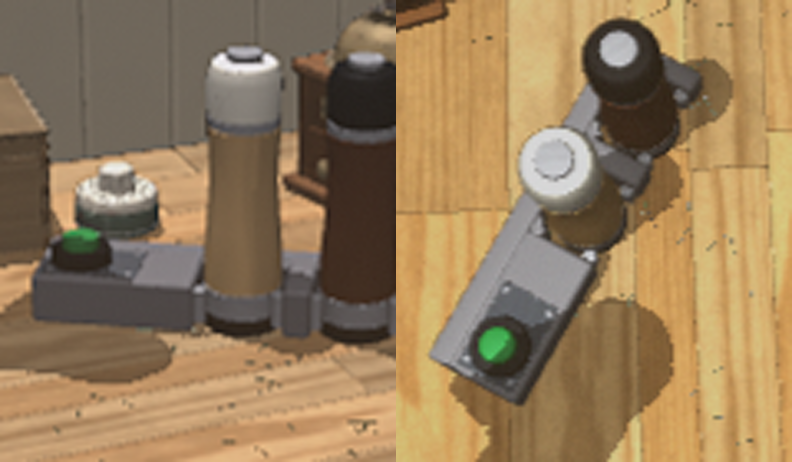

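Both mills stand upright in their bays (caps at crop (553,158) and (618,49)), and the button is released. One last numeric check before handing in.

```bash
python3 - <<'E'
from h import *
t=lambda u,v:(200+(u-396)/3.3,180+v/3.3)
d=back("top",t(553,158),194)-back("top",t(618,49),194);a=np.radians(59.5)
x,y=d[0]*np.cos(a)+d[1]*np.sin(a),-d[0]*np.sin(a)+d[1]*np.cos(a);print(x,y)
if abs(x)<4 and abs(y-80)<5: print(arm.job_done())
E
```

```text
1.4269136654995478 78.55497435104304
the job is handed in; nothing more can be done
None
```

I slid the pale mill upright into the empty bay until it was home, pressed the start button fully down and released it, left the dark mill in its bay, and handed the job in; no verdict came back, and I didn't re-check the tin, timer or cutter at the end.

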